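# Fold down the inner flap and shut the fitter's case

### The job

Close up the steel fitter's case on the bench so that nothing spills when it is carried off: first, with the cover still standing open, push the upright inner flap down flat over the right-hand compartment, then swing the case's cover fully shut over it without slamming it. Only push with the fingers: do not pinch the flap or the cover, and do not pick up, tip or shove along the case; leave the parts inside it and the things standing round it where they are.

Things in the scene. Friction and masses are not known exactly. Their poses are not given: they have to be found in the camera images.
- case: Open grey sheet-steel fitter's case, loose on the bench on low rubber feet: 170 (its x) x 240 (y) x 80 mm high, about 3 kg, walls 4 mm. Origin under its centre on the bench; x points from the near side (with a folded handle, 13 mm out) to the far side with the cover's hinge, y left, z up. A divider parts it into a left and a right compartment.
- cover (a joint): Angle of the case's cover, rad: 0 fully shut, grows as it opens; starts at 1.65 to 1.85 (upright, leaning a little away from the robot), stop 1.95. Stiff hinge: it stays where left, does not fall; 2 to 4 N at the free edge moves it. Plate 178 mm from hinge axis to free edge, 246 mm wide, 6 mm thick (3 mm each side of the axis). Shut, its outer face is 86 mm above the bench.
- cover_hinge (a point): Middle of the cover's hinge axis, at (88, 0, 83) mm in the case's frame; the axis runs along the case's y. Its frame is fixed to the cover: x runs from the free edge to the hinge, z is the outward normal of the outer face (straight up when shut, pointing away from the robot when open).
- cover_edge (a point): Middle of the cover's free edge, on the outer face, 178 mm from the hinge axis.
- cover_outside: Outer skin of the cover (its back, as seen by the robot, while it is open; its top when shut). Origin on the hinge axis.
- cover_inside: Inner skin of the cover (the side that faces the robot while open), with a 12 mm turned-in lip along its edges. Origin on the hinge axis.
- flap (a joint): Angle of the inner flap, rad: 0 flat inside the case over the right compartment, grows as it rises; starts at 1.35 to 1.7 (about upright), stop 1.8. Stiff hinge: it stays where left; 1 to 2 N at the free edge moves it. Bare aluminium plate, 156 mm along the case's x, 106 mm from hinge axis to free edge, 6 mm thick (3 mm each side of the axis). Flat, its upper face is 74 mm above the bench.
- flap_hinge (a point): Middle of the flap's hinge axis along the right-hand wall, at (0, -111, 71) mm in the case's frame; the axis runs along the case's x. Its frame is fixed to the flap: y runs from the hinge to the free edge, z is the normal of the face that is uppermost when flat (it faces right, out of the case, while the flap is upright).
- flap_edge (a point): Middle of the flap's free edge on that upper face, 106 mm from the hinge axis.
- flap_top: The flap's upper face plate (the face turned to the right, out of the case, while the flap is upright). Origin on the hinge axis.
- flap_under: The flap's lower face plate (the face turned to the left, into the case, while upright). Origin on the hinge axis.
- hemp_reel: Reel with red end discs, 61 mm diameter x 56 mm high, standing loose in the left compartment of the case. Origin under its centre.
- nipple_a: Threaded steel pipe nipple, 27 mm diameter x 70 mm, lying loose in the right compartment, towards the far side. Origin under its centre.
- nipple_b: A second such nipple, 27 mm diameter x 70 mm, lying loose in the right compartment, towards the near side. Origin under its centre.
- tape_measure: Yellow tape measure, 68x72x34 mm, loose on the bench to the right of the case. Leave it alone. Origin under its centre.
- flux_tin: Round blue tin, 77 mm diameter x 39 mm, loose on the bench to the left of the case. Leave it alone. Origin under its centre.
- parts_box: Small white carton, 85x115x50 mm, loose on the bench to the left of the case, towards the far side. Leave it alone. Origin under its centre.
Mind the look-alikes: they are no part of the job. Leave any blue or turquoise look-alike of the nipple_b alone. Leave any red look-alike of the nipple_a alone.

How it is judged:
By the outcome, as a careful person would: the job done as asked, in the order asked, and still so for the second after the job is handed in, with the robot touching nothing.
It also fails if it takes over 54 s, if anything falls off the work surface, if the arm or the gripper's body presses on something with over 40 N, if the wrist force passes 120 N, or if a joint passes its speed limit or range.

### The arm

A 6-joint arm with a two-finger parallel gripper is mounted at the origin on a cart in front of the work surface, level with it; the furniture and walls round the work are solid. World frame = base frame: x ahead of the robot, y to its left, z up, the work surface at z = 0. Lengths are in mm, angles in degrees, forces in N, time in s.
With the tool pointing down it reaches from about 300 to 775 mm from the base axis. Payload 14.6 kg.
Tool frame: the origin (TCP) lies midway between the tips of the shut fingers; the grasp point (between the pads) lies 19 mm behind it; z points along the fingers, y is the line along which they close (so a half turn about z gives the same grasp; the last joint's range is limited). The gripper opens to 85 mm and grips with 20 to 120 N. Pads are 22 mm wide; open, the fingers measure 114 mm over their backs; the gripper's body (76 mm by 85 mm) begins 54 mm behind the grasp point. The pads swing forward as they close: fully open they stand 13 mm farther back than shut.
Start: joints at [72.044, 17.183, 87.147, -0, 75.671, -3.816], TCP at [134.364, 533.325, 231.281] pointing down, gripper open.
Joint ranges: [-173.82, 173.82], [-45.26, 126.66], [13.44, 144.39], [-59.66, 239.66], [0, 175.72], [-146.38, 146.38]. Speed limits (degrees/s): [127.2, 127.2, 147.25, 180, 180, 180].

### API

Orientations are given as a 3x3 rotation matrix whose columns are the frame's x, y, z axes.
In Python, from cell import env, capture, calibration gives the robot as it stands.
- The arm moves only by the tool step_arm, never from a script. Its argument "motion" is a list of rows, each a list of 7 numbers: the turn, a rotation vector about the tool's x, y, z in rad, then the shift along the tool's x, y, z in mm, then the closure, from 0 (fully open) to 1 (shut). In form: [[rx, ry, rz, dx, dy, dz, gripper], ...]. A call has 1 to 10 rows; each row shifts and turns the commanded pose from where the row before left it, along the tool's axes as they then stand; what a row does not reach is not made up. A row lasts 1/8 s, in which the tool goes at most 62.5 mm and 10.7 degrees, less where a joint would pass 70% of its speed; a pose out of reach is approached as far as the arm can. A call is refused whole if a number of a shift passes 62.5 or a number of a turn 0.188, either way. A call with a gripper value outside its range is refused whole. The fingers move at their own pace and stop on an object; "grip_force" is the grip in N (left out, the last holds). Time passes only in rows, so rows that do not move let the fingers close. It gives the time, the measured TCP pose, the force, the opening and the grip force at its end, in the units of the state.
- env.read_state(): the state, without advancing time (a new reading comes with each control period).
- capture(name): name is "side" or "top" or "wrist"; returns the picture (420x560x3 uint8, red, green, blue); there is no depth.
- calibration(name): a dict with "fx", "fy", "cx", "cy" (pixels), "R" (3x3) and "t" (3): a world point X has camera coordinates R X + t. Camera axes: x right, y down, z forward; pixel columns grow to the right and rows downward; lengths in mm; the calibration is good to about 2 mm. A picture is of the moment at which its call begins: read the wrist's pose just before it. calibration takes no time and is no camera call; for the wrist camera it gives the pose at the moment of the call.
- env.hand_in(): hands the job in; it is judged then, once.
The state is a dict: "time_s": time; "qpos": joint angles; "qvel": joint speeds; "effort": joint torques, N m; "ee_pos": TCP position; "ee_rot": TCP orientation; "force": force on the tool from outside, world axes, zero at the start; "wrist_torque": the same for the moment, N m; "width": opening from 0.0 (shut) to 1.0 (fully open); "finger_force": force on a finger pad.
Only numpy, scipy, OpenCV 4.12 (cv2) and the standard library are available. Lean on these libraries where they do the work, as an engineer would, in place of code of your own. Each camera call takes 0.05 s, during which the arm holds its last target. There are 200 camera calls.

## Working session

There is one attempt and no reset: what is moved stays moved. The work goes in short steps, Python scripts to look and compute and a tool call to move; the robot and the scene stay as the last step left them, time stands still between calls to the robot, and variables do not carry over. Pictures are saved under pics/ and viewed, at most 10 in all, crops included, and the job is handed in when it is done.

Besides the shell and the picture viewer there is one more tool, called after "Request:" as a command line: name --pt "numbers of a row" for each row, then --argument value for the rest. step_arm: Moves the arm, as the interface text tells. Its arguments: {"type":"object","properties":{"motion":{"type":"array","items":{"type":"array","items":{"type":"number"}}},"grip_force":{"type":"number"}},"required":["motion"]}

```bash
mkdir -p pics; ls; python3 - <<'E'
from cell import env,capture,calibration
import cv2,json,numpy as np
for n in("top","side"):
    im=capture(n);cv2.imwrite(f"pics/{n}1.png",im[:,:,::-1])
    c=calibration(n);print(n,{k:np.round(v,3).tolist() for k,v in c.items()}, (-np.array(c['R']).T@c['t']).round())
s=env.read_state();print(s)
E
```

```text
pics
top {'fx': 419.463, 'fy': 419.463, 'cx': 279.136, 'cy': 206.531, 'R': [[0.007, -1.0, -0.017], [-0.995, -0.005, -0.097], [0.097, 0.018, -0.995]], 't': [64.997, 492.025, 1096.999]} [ 382.   48. 1141.]
side {'fx': 406.002, 'fy': 406.002, 'cx': 288.233, 'cy': 216.495, 'R': [[0.994, 0.107, -0.016], [0.082, -0.844, -0.53], [-0.07, 0.526, -0.848]], 't': [-520.637, 41.019, 917.124]} [ 578. -392.  791.]
{'time_s': 0.1, 'qpos': array([ 7.20440662e+01,  1.72142516e+01,  8.71745200e+01, -6.55958068e-04,
        7.56715346e+01, -3.81706318e+00]), 'qvel': array([ 0.07519885, -0.02983677, -0.16387219,  0.00985471, -0.07033321,
       -0.05303247]), 'effort': array([ 6.40720646e-04, -5.44374633e+01, -3.62366688e+01, -9.72504517e-05,
        3.15088750e-03, -1.56562140e-05]), 'ee_pos': array([134.30494879, 533.14473704, 230.77717845]), 'ee_rot': array([[-9.69707203e-01,  2.44270019e-01, -3.13931558e-04],
       [ 2.44270214e-01,  9.69706684e-01, -1.00469767e-03],
       [ 5.90040100e-05, -1.05094670e-03, -9.99999446e-01]]), 'force': array([-0.16874963,  0.33552791, -0.38617305]), 'wrist_torque': array([ 0.01117111, -0.03374286,  0.01123888]), 'finger_force': 0.0, 'width': 1.0010189545167205}
```

View pics/top1.png

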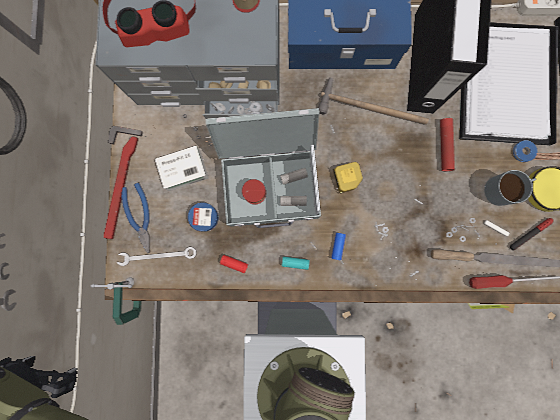

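View pics/side1.png

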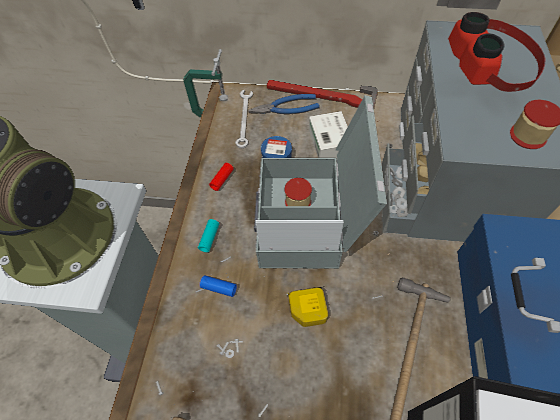

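The top view shows the case with its rim spanning about (222,157)-(320,222). The cover stands at (205-320,108-155), and the flap is edge-on at about x=316. The side view shows the flap's right face at (257-342,220-250).

Look-alikes:
- Red cylinder: top view (233,264), loose on the bench.
- Turquoise cylinder: (295,263).
- Blue cylinder: (338,246).
- The real nipples are in the case at (292,177) and (292,200).

None of these need handling. The things to push are the flap at (316,185) and the cover at (265,130). I'll check both in one close crop.

```bash
python3 - <<'E'
import cv2,numpy as np
a=cv2.imread("pics/top1.png")[95:235,195:360];b=cv2.imread("pics/side1.png")[85:280,240:400]
a=cv2.resize(a,(400,int(140*400/165)),interpolation=cv2.INTER_CUBIC);b=cv2.resize(b,(400,int(195*2.5)),interpolation=cv2.INTER_CUBIC)
o=np.zeros((490,800,3),np.uint8);o[:a.shape[0],:400]=a;o[:b.shape[0],400:]=b
cv2.imwrite("pics/crop.png",o);print(400/165)
E
```

```text
2.4242424242424243
```

View pics/crop.png

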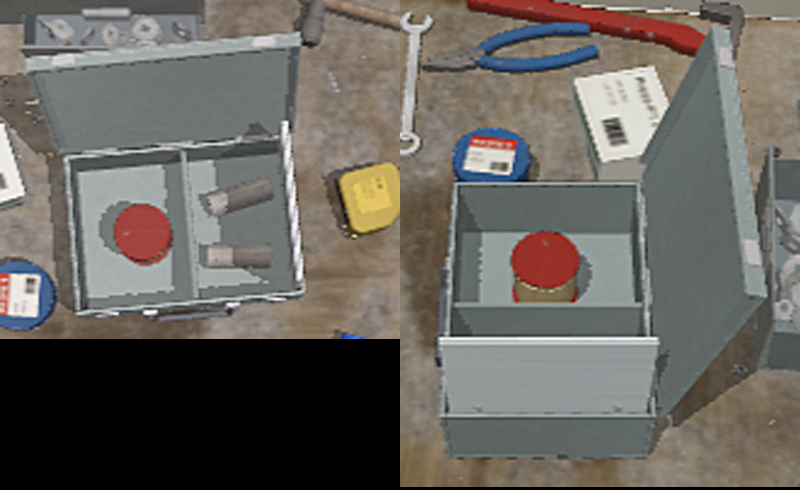

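The crop confirms the choice. In crop pixels, the flap's free edge runs (285,123)-(300,290) in the top view and (440,338)-(657,338) in the side view. The cover's free edge runs (28,58)-(299,36) in the top view and (716,29)-(765,296) in the side view. The rim corners are near-left (80,312), near-right (302,295) and far-left (66,158).

```bash
cat > h.py <<'E'
from cell import env,capture,calibration
import numpy as np
def ray(n,p):
    c=calibration(n);R=np.array(c['R']);o=-R.T@c['t']
    d=R.T@np.array([(p[0]-c['cx'])/c['fx'],(p[1]-c['cy'])/c['fy'],1]);return o,d/np.linalg.norm(d)
def onz(n,p,z):
    o,d=ray(n,p);return o+d*(z-o[2])/d[2]
def tri(p,q):
    a,d=ray("top",p);b,e=ray("side",q)
    s=np.linalg.lstsq(np.c_[d,-e],b-a,rcond=None)[0];return (a+s[0]*d+b+s[1]*e)/2,np.linalg.norm(a+s[0]*d-b-s[1]*e)
E
python3 - <<'E'
from h import *
T=lambda x,y:(x/2.4242+195,y/2.4242+95)
S=lambda x,y:((x-400)/2.5+240,y/2.5+85)
for k,p in dict(NL=T(80,312),NR=T(302,296),FL=T(66,157)).items():print(k,onz("top",p,80).round())
for k,p in dict(NR=S(442,416),FR=S(656,414),NL=S(455,184),FL=S(643,184)).items():print('s',k,onz("side",p,80).round())
for k,p,q in(("coverL",T(28,59),S(716,29)),("coverR",T(299,36),S(765,296)),("flapN",T(301,290),S(440,339)),("flapF",T(286,123),S(657,339))):
    r=tri(p,q);print(k,r[0].round(),r[1].round(1))
E
```

```text
NL [442. 196.  80.]
NR [460. -36.  80.]
FL [606. 214.  80.]
s NR [467. -37.  80.]
s FR [634. -19.  80.]
s NL [444. 197.  80.]
s FL [614. 213.  80.]
coverL [656. 222. 256.] 5.0
coverR [683. -20. 253.] 5.0
flapN [465. -25. 173.] 13.0
flapF [622. -12. 179.] 5.1
```

Request:
step_arm --pt "0 0 0.153 0 0 -9 1" --pt "0 0 0.153 0 0 -9 1" --pt "0 0 0.153 0 0 -9 1" --pt "0 0 0.153 0 0 -9 1" --pt "0 0 0.153 0 0 -9 1" --pt "0 0 0.153 0 0 -9 1" --pt "0 0 0.153 0 0 -9 1" --pt "0 0 0.153 0 0 -9 1" --grip_force 20

```text
time_s: 1.1
ee_pos: [134.4, 533.2, 303.2]
ee_rot: [[-0.095, 0.995, -0.0], [0.995, 0.095, -0.001], [-0.001, -0.0, -1.0]]
force: [-0.8, -0.3, -0.7]
width: -0.0
finger_force: 0.0
```

Request:
step_arm --pt "0 0 0 -40 22 0 1" --pt "0 0 0 -46 25 0 1" --pt "0 0 0 -46 25 0 1" --pt "0 0 0 -46 25 0 1" --pt "0 0 0 -46 25 0 1" --pt "0 0 0 -46 25 0 1" --pt "0 0 0 -46 25 0 1" --pt "0 0 0 -46 25 0 1" --pt "0 0 0 -46 25 0 1" --pt "0 0 0 -46 25 0 1"

```text
time_s: 2.35
ee_pos: [426.1, 104.6, 303.2]
ee_rot: [[-0.1, 0.995, -0.0], [0.995, 0.1, 0.0], [0.0, -0.0, -1.0]]
force: [-0.1, 1.4, 0.3]
width: 0.001
finger_force: 0.0
```

```bash
python3 - <<'E'
from h import *
s=env.read_state();print(s['time_s'],s['ee_pos'].round(1),s['ee_rot'].round(3),s['qpos'].round(),s['width'],s['force'])
print(np.round(s['ee_rot'].T@(np.array([548,-68,300])-s['ee_pos'])))
for z in(0,60):print(onz("side",(404,236),z).round(),onz("side",(387,217),z).round())
import cv2
im=cv2.imread("pics/side1.png")[60:260,330:530];a=cv2.resize(im,(480,480),interpolation=cv2.INTER_CUBIC)
im=cv2.imread("pics/top1.png")[0:150,190:350];b=cv2.resize(im,(320,300),interpolation=cv2.INTER_CUBIC)
o=np.zeros((480,800,3),np.uint8);o[:,:480]=a;o[:300,480:]=b;cv2.imwrite("pics/crop2.png",o)
E
```

```text
2.35 [426.1 104.6 303.2] [[-0.1    0.995 -0.   ]
 [ 0.995  0.1    0.   ]
 [ 0.    -0.    -1.   ]] [ 9. -0. 97.  0. 83.  3.] 0.0013650696494809907 [-0.14744842  1.41761195  0.34152396]
[-184.  104.    3.]
[774.  73.   0.] [738. 119.   0.]
[759.  37.  60.] [726.  80.  60.]
```

View pics/crop2.png

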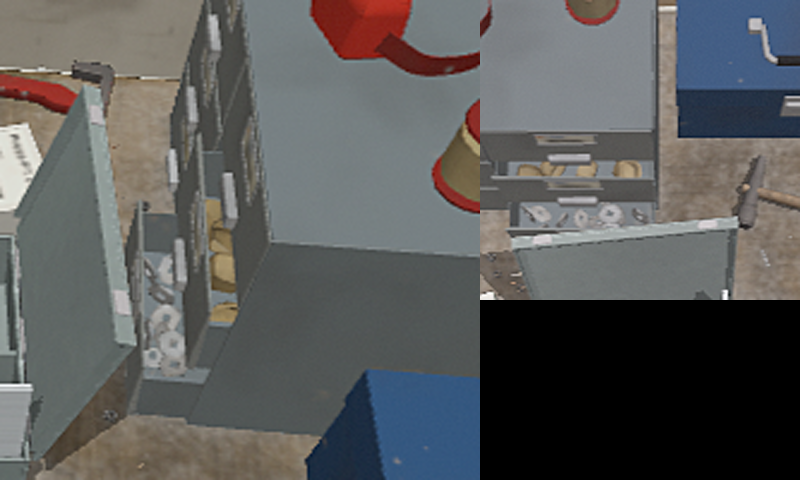

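The crop shows the cabinet's right edge and its open drawers ending around y≈75, x≥735. That leaves free space behind the cover's right-hand corner. Next is the flap.

Request:
step_arm --pt "0 0 0 -45 26 0 1" --pt "0 0 0 -45 26 0 1" --pt "0 0 0 -45 26 0 1" --pt "0 0 0 -45 26 0 1" --pt "0 0 0 0 0 30 1" --pt "0 0 0 0 0 40 1" --pt "0 0 0 0 0 40 1" --pt "0 0 0 0 0 30 1" --pt "0 0 0 0 0 8 1"

```text
time_s: 3.48
ee_pos: [546.1, -62.4, 153.5]
ee_rot: [[-0.1, 0.995, -0.003], [0.995, 0.1, 0.001], [0.001, -0.003, -1.0]]
force: [-0.2, -0.1, -0.4]
width: -0.001
finger_force: 0.0
```

```bash
python3 - <<'E'
from h import *
import cv2
s=env.read_state();print(s['ee_pos'].round(1),s['force'].round(1))
a=capture("side")[100:290,200:420];b=capture("top")[80:240,190:360]
a=cv2.resize(a,(440,380));b=cv2.resize(b,(340,320))
o=np.zeros((380,780,3),np.uint8);o[:,:440]=a;o[:320,440:]=b;cv2.imwrite("pics/c3.png",o[:,:,::-1])
E
```

```text
[546.1 -62.4 153.5] [-0.2 -0.1 -0.4]
```

View pics/c3.png

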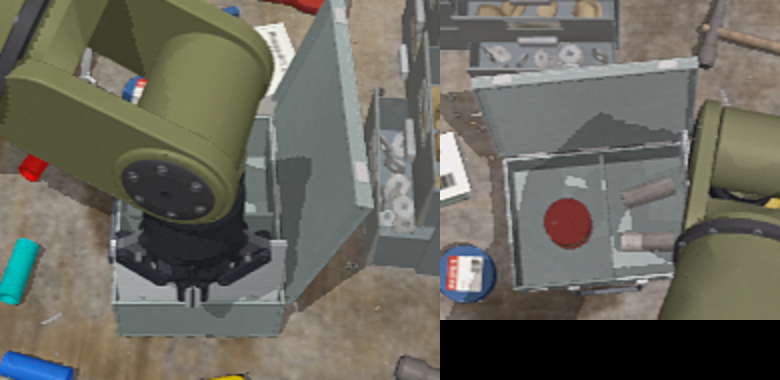

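Request:
step_arm --pt "0 0 0 8 0 0 1" --pt "0 0 0 8 0 0 1" --pt "0 0 0 8 0 0 1" --pt "0 0 0 8 0 0 1" --pt "0 0 0 8 0 0 1" --pt "0 0 0 8 0 0 1" --pt "0 0 0 7 0 2 1" --pt "0 0 0 7 0 3 1" --pt "0 0 0 7 0 3 1"

```text
time_s: 4.7
ee_pos: [540.0, 6.6, 147.1]
ee_rot: [[-0.1, 0.995, 0.0], [0.995, 0.1, 0.0], [0.0, 0.0, -1.0]]
force: [0.8, -0.3, 0.6]
width: -0.004
finger_force: 0.6
```

Request:
step_arm --pt "0 0 0 6 0 4 1" --pt "0 0 0 6 0 4 1" --pt "0 0 0 6 0 4 1" --pt "0 0 0 5 0 6 1" --pt "0 0 0 5 0 6 1" --pt "0 0 0 4 0 5 1" --pt "0 0 0 3 0 7 1" --pt "0 0 0 3 0 7 1" --pt "0 0 0 3 0 6 1"

```text
time_s: 5.82
ee_pos: [535.8, 47.1, 97.7]
ee_rot: [[-0.1, 0.995, -0.0], [0.995, 0.1, -0.0], [-0.0, -0.0, -1.0]]
force: [-0.1, -0.7, 0.8]
width: 0.001
finger_force: 0.5
```

Request:
step_arm --pt "0 0 0 1 0 5 1" --pt "0 0 0 1 0 5 1" --pt "0 0 0 1 0 3 1" --pt "0 0 0 1 0 3 1"

```text
time_s: 6.32
ee_pos: [535.5, 50.9, 82.1]
ee_rot: [[-0.1, 0.995, 0.0], [0.995, 0.1, -0.0], [-0.0, 0.0, -1.0]]
force: [-0.3, -1.6, 0.9]
width: -0.003
finger_force: 0.5
```

Request:
step_arm --pt "0 0 0 0 0 2 1" --pt "0 0 0 0 0 2 1" --pt "0 0 0 0 0 2 1" --pt "0 0 0 0 0 1 1"

```text
time_s: 6.82
ee_pos: [535.5, 51.0, 75.2]
ee_rot: [[-0.1, 0.995, -0.0], [0.995, 0.1, 0.0], [0.0, -0.0, -1.0]]
force: [-0.6, 2.3, 0.6]
width: 0.0
finger_force: 0.5
```

Request:
step_arm --pt "0 0 0 0 0 1 1" --pt "0 0 0 0 0 0 1"

```text
time_s: 7.08
ee_pos: [535.5, 50.9, 74.2]
ee_rot: [[-0.1, 0.995, -0.0], [0.995, 0.1, -0.0], [-0.0, -0.0, -1.0]]
force: [-0.1, -0.1, -0.0]
width: 0.0
finger_force: 0.0
```

Request:
step_arm --pt "0 0 0 0 0 1 1" --pt "0 0 0 0 0 0 1"

```text
time_s: 7.32
ee_pos: [535.6, 50.9, 73.9]
ee_rot: [[-0.1, 0.995, 0.0], [0.995, 0.1, -0.0], [-0.0, 0.0, -1.0]]
force: [-3.9, 0.1, 9.5]
width: 0.0
finger_force: 4.4
```

Request:
step_arm --pt "0 0 0 0 0 1 1" --pt "0 0 0 0 0 0 1"

```text
time_s: 7.58
ee_pos: [535.7, 50.9, 73.7]
ee_rot: [[-0.1, 0.995, 0.001], [0.995, 0.1, -0.0], [-0.0, 0.001, -1.0]]
force: [-7.7, -0.8, 18.6]
width: -0.002
finger_force: 9.5
```

Request:
step_arm --pt "0 0 0 0 0 -10 1" --pt "0 0 0 0 0 -30 1" --pt "0 0 0 0 0 -45 1" --pt "0 0 0 0 0 -45 1" --pt "0 0 0 0 0 -45 1" --pt "0 0 0 0 0 -35 1" --pt "0 0 0 0 0 -10 1"

```text
time_s: 8.45
ee_pos: [535.9, 51.0, 294.4]
ee_rot: [[-0.1, 0.995, 0.003], [0.995, 0.1, 0.0], [-0.0, 0.003, -1.0]]
force: [0.5, -0.1, -0.4]
width: 0.001
finger_force: 0.0
```

Request:
step_arm --pt "0 0 0 -20 0 0 1" --pt "0 0 0 -20 10 0 1" --pt "0 0 0 -23 32 0 1" --pt "0 0 0 0 32 0 1" --pt "0 0 0 0 32 0 1" --pt "0 0 0 0 32 0 1" --pt "0 0 0 0 32 0 1" --pt "0 0 0 0 0 0 1"

```text
time_s: 9.45
ee_pos: [712.2, 3.8, 288.5]
ee_rot: [[-0.099, 0.995, -0.004], [0.995, 0.099, 0.0], [0.001, -0.004, -1.0]]
force: [0.6, -0.4, -0.9]
width: -0.005
finger_force: 0.0
```

```bash
python3 - <<'E'
from h import *
import cv2
s=env.read_state();print(s['ee_pos'].round(1),s['force'].round(1),s['qpos'].round())
a=capture("side")[60:290,220:460];b=capture("top")[60:240,190:360]
a=cv2.resize(a,(480,460));b=cv2.resize(b,(320,339))
o=np.zeros((460,800,3),np.uint8);o[:,:480]=a;o[:339,480:]=b;cv2.imwrite("pics/c4.png",o[:,:,::-1])
E
```

```text
[712.2   3.8 288.5] [ 0.6 -0.4 -0.9] [-3. 38. 49. -0. 93. -8.]
```

View pics/c4.png

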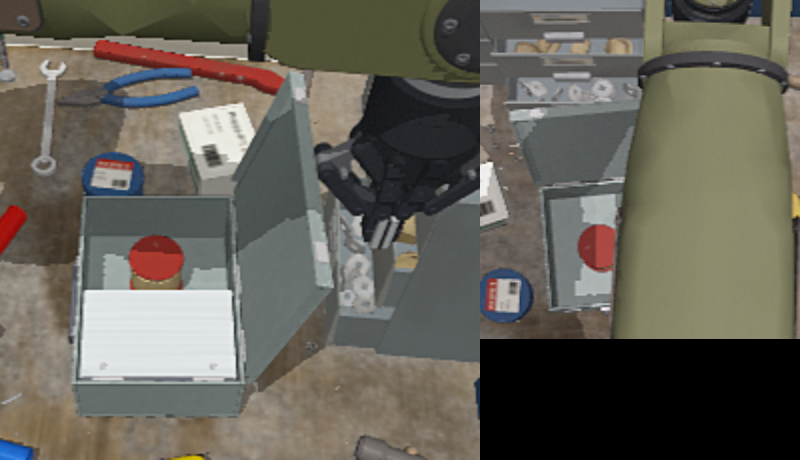

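The flap is flat in the side view, around crop (155,335), and the parts are undisturbed. The knuckles spread along the fingers' closing line, so I'll turn the tool 90° before going down behind the cover.

Request:
step_arm --pt "0 0 0.175 0 0 0 1" --pt "0 0 0.175 0 0 0 1" --pt "0 0 0.175 0 0 0 1" --pt "0 0 0.175 0 0 0 1" --pt "0 0 0.175 0 0 0 1" --pt "0 0 0.175 0 0 0 1" --pt "0 0 0.175 0 0 0 1" --pt "0 0 0.175 0 0 0 1" --pt "0 0 0.17 0 0 0 1"

```text
time_s: 10.68
ee_pos: [710.4, 4.5, 292.6]
ee_rot: [[0.996, 0.094, 0.0], [0.094, -0.996, -0.0], [0.0, 0.0, -1.0]]
force: [-0.2, 0.1, -0.2]
width: 0.002
finger_force: 0.0
```

Request:
step_arm --pt "0 0 0 0 0 15 1" --pt "0 0 0 0 0 15 1" --pt "0 0 0 0 0 15 1" --pt "0 0 0 0 0 15 1" --pt "0 0 0 0 0 8 1" --pt "0 0 0 0 0 0 1"

```text
time_s: 11.42
ee_pos: [710.8, 5.2, 223.6]
ee_rot: [[0.995, 0.101, -0.001], [0.101, -0.995, 0.0], [-0.001, -0.0, -1.0]]
force: [0.4, -0.3, -0.2]
width: -0.001
finger_force: 0.0
```

```bash
python3 - <<'E'
from h import *
import cv2
s=env.read_state();print(s['ee_pos'].round(1),s['force'].round(1),s['qpos'].round())
a=capture("side")[60:290,220:460]
a=cv2.resize(a,(600,575));cv2.imwrite("pics/c5.png",a[:,:,::-1])
E
```

```text
[710.8   5.2 223.6] [ 0.4 -0.3 -0.2] [-3. 39. 56. -0. 85. 82.]
```

View pics/c5.png

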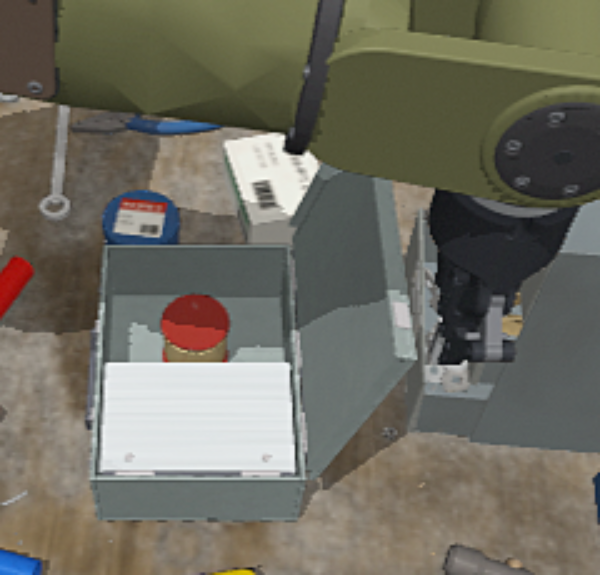

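Request:
step_arm --pt "0 0 0 -5 0 0 1" --pt "0 0 0 -5 0 0 1" --pt "0 0 0 -6 0 0 1" --pt "0 0 0 -6 0 0 1" --pt "0 0 0 -6 0 0 1" --pt "0 0 0 -7 0 0 1" --pt "0 0 0 -7 0 0 1" --pt "0 0 0 -7 0 0 1" --pt "0 0 0 -7 0 0 1" --pt "0 0 0 -7 0 0 1"

```text
time_s: 12.72
ee_pos: [647.8, -1.1, 224.3]
ee_rot: [[0.995, 0.101, -0.0], [0.101, -0.995, 0.0], [-0.0, -0.0, -1.0]]
force: [2.6, 0.1, 1.3]
width: 0.001
finger_force: 1.3
```

Request:
step_arm --pt "0 0 0 -8 0 0 1" --pt "0 0 0 -8 0 1 1" --pt "0 0 0 -8 0 1 1" --pt "0 0 0 -8 0 1 1" --pt "0 0 0 -5 0 1 1" --pt "0 0 0 6 0 -2 1" --pt "0 0 0 0 -25 0 1" --pt "0 0 0 0 -35 0 1" --pt "0 0 0 0 -30 0 1" --pt "0 0 0 0 0 0 1"

```text
time_s: 13.98
ee_pos: [608.4, 87.0, 222.3]
ee_rot: [[0.995, 0.103, -0.0], [0.103, -0.995, -0.0], [-0.0, 0.0, -1.0]]
force: [0.4, -0.4, -0.1]
width: -0.0
finger_force: 0.0
```

```bash
cat >> h.py <<'E'
def case():
    s=env.read_state();d=s['ee_pos']-[537,88,0];print(s['time_s'],"TCP in case",np.round([.995*d[0]+.101*d[1],-.101*d[0]+.995*d[1],d[2]],1),s['force'].round(1),s['qpos'].round())
E
python3 - <<'E'
from h import *
import cv2
case()
a=capture("side")[60:290,220:460]
a=cv2.resize(a,(600,575));cv2.imwrite("pics/c6.png",a[:,:,::-1])
E
```

```text
13.975 TCP in case [ 71.   -8.2 222.3] [ 0.4 -0.4 -0.1] [ 5. 26. 76. -0. 78. 89.]
```

View pics/c6.png

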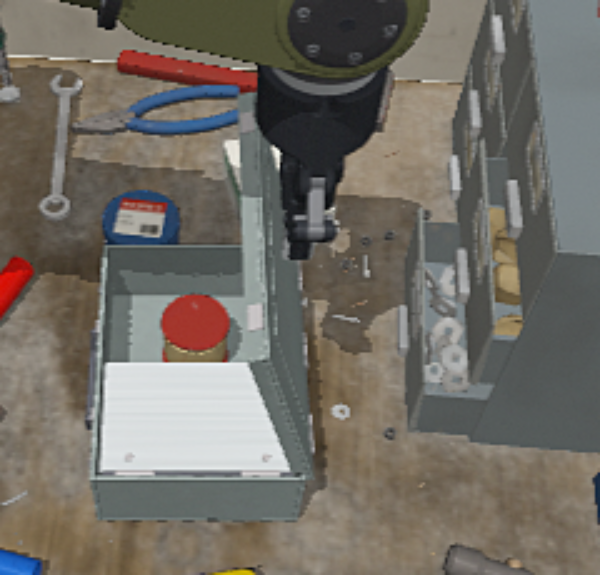

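The cover now stands at about 75°, with its edge around crop (250,95)-(265,360), and the case hasn't moved. I'll continue the push at the middle of the cover.

Request:
step_arm --pt "0 0 0 -5 0 3 1" --pt "0 0 0 -7 0 2.5 1" --pt "0 0 0 -7 0 2.5 1" --pt "0 0 0 -7 0 2.5 1" --pt "0 0 0 -7 0 3 1" --pt "0 0 0 -7 0 3 1" --pt "0 0 0 -8 0 5 1" --pt "0 0 0 -8 0 5 1" --pt "0 0 0 -7 0 6 1" --pt "0 0 0 -7 0 6 1"

```text
time_s: 15.28
ee_pos: [538.2, 78.3, 183.4]
ee_rot: [[0.995, 0.101, -0.0], [0.101, -0.995, 0.0], [-0.0, -0.0, -1.0]]
force: [1.7, 0.3, 0.7]
width: -0.005
finger_force: 0.8
```

Request:
step_arm --pt "0 0 0 -6 0 6 1" --pt "0 0 0 -6 0 7 1" --pt "0 0 0 -6 0 8 1" --pt "0 0 0 -5 0 8 1" --pt "0 0 0 -4 0 8 1" --pt "0 0 0 -4 0 8 1" --pt "0 0 0 -3 0 8 1" --pt "0 0 0 -3 0 8 1"

```text
time_s: 16.27
ee_pos: [501.8, 74.5, 122.2]
ee_rot: [[0.995, 0.101, 0.0], [0.101, -0.995, -0.0], [0.0, 0.0, -1.0]]
force: [1.4, 0.2, 0.5]
width: 0.002
finger_force: 0.7
```

```bash
python3 -c "
from h import *
case()"
```

```text
16.275 TCP in case [-36.4  -9.8 122.2] [1.4 0.2 0.5] [  4.  19. 101.  -0.  61.  89.]
```

Request:
step_arm --pt "0 0 0 -1 0 6 1" --pt "0 0 0 -1 0 6 1" --pt "0 0 0 -1 0 5 1" --pt "0 0 0 -1 0 4 1" --pt "0 0 0 0 0 4 1" --pt "0 0 0 0 0 3 1" --pt "0 0 0 0 0 2 1" --pt "0 0 0 0 0 2 1"

```text
time_s: 17.27
ee_pos: [498.0, 74.2, 90.7]
ee_rot: [[0.995, 0.101, 0.0], [0.101, -0.995, -0.0], [0.0, 0.0, -1.0]]
force: [-0.9, -0.1, 1.1]
width: 0.002
finger_force: 0.6
```

Request:
step_arm --pt "0 0 0 0 0 1 1" --pt "0 0 0 0 0 1 1" --pt "0 0 0 0 0 1 1" --pt "0 0 0 0 0 0 1"

```text
time_s: 17.77
ee_pos: [498.0, 74.2, 87.7]
ee_rot: [[0.995, 0.101, 0.0], [0.101, -0.995, 0.0], [0.0, 0.0, -1.0]]
force: [-0.0, -0.3, -0.0]
width: 0.002
finger_force: 0.0
```

Request:
step_arm --pt "0 0 0 0 0 1 1" --pt "0 0 0 0 0 0 1"

```text
time_s: 18.02
ee_pos: [498.0, 74.2, 86.7]
ee_rot: [[0.995, 0.101, 0.0], [0.101, -0.995, 0.0], [0.0, 0.0, -1.0]]
force: [0.5, -0.1, 0.1]
width: -0.004
finger_force: 0.0
```

Request:
step_arm --pt "0 0 0 0 0 1 1" --pt "0 0 0 0 0 0 1"

```text
time_s: 18.27
ee_pos: [498.0, 74.2, 86.0]
ee_rot: [[0.995, 0.101, 0.0], [0.101, -0.995, -0.0], [0.0, 0.0, -1.0]]
force: [-1.8, -0.8, 4.3]
width: 0.002
finger_force: 2.4
```

Request:
step_arm --pt "0 0 0 0 0 1 1" --pt "0 0 0 0 0 0 1"

```text
time_s: 18.52
ee_pos: [498.0, 74.2, 85.9]
ee_rot: [[0.995, 0.101, 0.0], [0.101, -0.995, 0.0], [0.0, 0.0, -1.0]]
force: [-8.3, -0.9, 17.5]
width: -0.002
finger_force: 8.8
```

The cover is shut hard against its stop, with the fingertip at z≈86. I'll lift clear and check.

Request:
step_arm --pt "0 0 0 0 0 -5 1" --pt "0 0 0 0 0 -20 1" --pt "0 0 0 0 0 -45 1" --pt "0 0 0 0 0 -45 1" --pt "0 0 0 0 0 -45 1" --pt "0 0 0 -30 0 -30 1" --pt "0 0 0 -40 0 0 1" --pt "0 0 0 -40 0 0 1" --pt "0 0 0 0 0 0 1"

```text
time_s: 19.65
ee_pos: [387.1, 63.0, 275.3]
ee_rot: [[0.995, 0.101, 0.001], [0.101, -0.995, 0.0], [0.001, 0.0, -1.0]]
force: [0.9, -0.6, 0.1]
width: -0.003
finger_force: 0.0
```

```bash
python3 - <<'E'
from h import *
import cv2
case()
a=capture("side")
cv2.imwrite("pics/c7.png",a[:,:,::-1])
E
```

```text
19.65 TCP in case [-151.6   -9.7  275.3] [ 0.9 -0.6  0.1] [  4.  -6. 106.  -0.  79.  88.]
```

View pics/c7.png

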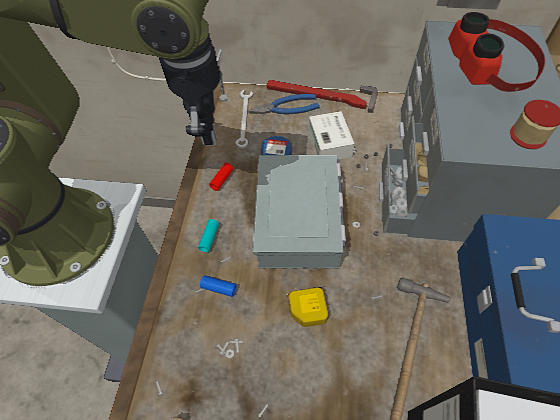

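The side view shows the cover flat on the case at (255-343,155-268). Everything around it is where it was, and the arm is clear.

```bash
python3 -c "
from cell import env
print(env.hand_in())"
```

```text
the job is handed in; nothing more can be done
None
```

I pushed the inner flap down flat first, then closed the cover slowly until it was fully shut. The case and the things round it look unmoved in the last picture, and I handed the job in at about 20 s of the 54 s allowed.

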